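# Push a gear carrier round the bend of a bench guide track to its stop

## Task

Push the red gear carrier by its steel post along the aluminium guide track, round the bend and on until its front bumper is fully home against the brass stop screw, and press it there for a moment with roughly 8 N to be sure it is seated (the screw is set differently every time, so find it by feel). Keep the carrier down in the track and never force it: nothing between carrier and track or stop may reach 20 N. Leave it home and let go, with the can, the paint jar and the wooden block left alone.

Things in the scene. Friction and masses are not known exactly. Their poses are not given: they have to be found in the camera images.
- guide: Fixed level guide track. Origin: centre of the bend, on the bench; z up. Channel centre line in this frame (mm): entry leg y = 90, from x = -144 (closed end) to 0, travelled towards +x; quarter circle of radius 90 about the origin from (0, 90) to (90, 0), turning clockwise seen from above; exit leg x = 90, travelled towards -y to the stop.
- bend_start (a point): Point on the channel's floor, on its centre line, where the bend begins: (0, 90, 5) mm in the guide's frame; same axes. The floor is 5 mm thick; two aluminium rails, 6 mm thick and 12 mm high (tops 17 mm above the bench), leave a channel 39 mm wide all along.
- stop: Blue block 50 x 18 x 48 mm across the exit leg; origin: centre of its underside, at (90, -139, 5) mm in the guide's frame, same axes. A stiff brass screw (end 12 mm wide) runs through it along y, 30 mm above the underside. Its flat end, facing +y, stands 28 to 54 mm from this origin along y: set anew each time, not reported. It does not give.
- carrier: Red carrier, loose in the channel, 0.4 to 0.63 kg. Origin: underside of the rear shoe, on the post's axis; x forward, z up. Two round shoes 36 mm wide, 14 mm high, at x = 0 and 50 mm, have 1.5 mm play each side in the channel, so it turns with the bend. Deck x = -17 to 67 mm, 32 mm wide, top at z = 20 mm. Starts at x = -125 to -75, y = 90 mm of the guide. Needs some 1 to 6 N to slide.
- post (a point): Middle of the carrier's upright round steel post, the part to push: 14 mm in diameter, on the carrier's origin axis, from z = 20 to 60 mm above the carrier's underside; this point at z = 40 mm. At its foot a collar 20 mm in diameter, 3 mm high.
- bumper (a point): Centre of the front face of the carrier's bumper, 67 mm ahead of the carrier's origin and 30 mm above its underside; this face meets the stop screw. The bumper is 8 mm thick, 24 mm wide, 20 mm high, standing on the deck. Low brass gears, up to 9 mm high, lie between it and the post.
- can: Red drink can, 66 mm in diameter, 115 mm high, standing beside the track; origin at the centre of its underside. Leave it.
- paint_jar: Small paint jar, 48 mm in diameter, 42 mm high, standing inside the bend; origin at the centre of its underside. Leave it.
- wood_box: Wooden block 50 x 130 x 40 mm lying beyond the exit leg; origin at the centre of its underside. Leave it.
Mind the look-alikes: they are no part of the job. Leave any pink or purple look-alike of the carrier alone.

How it is judged:
On the way, in this order (a step that is already met when the one before it is completed fails the run):
1. the carrier is through the bend: on the exit leg and in line with it (y of carrier in the frame of guide below 0.012 m and x of carrier in the frame of guide above 0.085 m and angle between the x axis of carrier and the y axis of guide, either way round below 0.2 rad), for 0.1 s.
2. the carrier is pressed against the stop screw with at least 4 N for 0.3 s (contact force between carrier and stop above 4 N), for 0.3 s.
At the end, for the whole second after the job is handed in: The carrier stands flat in the exit leg, in line with it, its bumper face within 2 mm of the stop screw's end, at rest and let go (x of stop_screw_c2 in the frame of carrier between 0.066 and 0.072 m and angle between the x axis of carrier and the y axis of guide, either way round below 0.12 rad and x of carrier in the frame of guide between 0.085 and 0.095 m and z of carrier in the frame of guide below 0.008 m and angle between carrier's own z axis and vertical below 0.06 rad and linear speed of carrier below 0.01 m/s); the robot touches nothing.
It fails at once if carrier pressed with more than 20 N against the track or its stop (contact force between carrier and guide above 20 N).
It fails at once if carrier lifted more than 6 mm out of the track or tipped by more than 0.2 rad (z of carrier in the frame of guide above 0.011 m or angle between carrier's own z axis and vertical above 0.2 rad).
It fails at once if the can, the paint jar or the wooden block moved by more than 15 mm (distance of any of can, paint_jar, wood_box from where it was at the start of the episode above 0.015 m).
It also fails if it takes over 70 s, if anything falls off the work surface, if the arm or the gripper's body presses on something with over 40 N, if the wrist force passes 120 N, or if a joint passes its speed limit or range.

## Robot

A 6-joint arm with a two-finger parallel gripper is mounted at the origin on the work surface. World frame = base frame: x ahead of the robot, y to its left, z up, the work surface at z = 0. Lengths are in m, angles in rad, forces in N, time in s.
With the tool pointing down it reaches from about 0.3 to 0.875 m from the base axis. Payload 6.4 kg.
Tool frame: the origin (TCP) lies on the centre line of the jaws, within the pads' length; the fingertips stand manip.tip_extent ahead of it and the grasp point (between the pads) lies 8 mm behind it (manip.tip_extent is the distance from the TCP to the fingertips, in m); z points along the fingers, y is the line along which they close (so a half turn about z gives the same grasp; the last joint's range is limited). The gripper opens to 85 mm and grips with 20 to 120 N. Pads are 22 mm wide; open, the fingers measure 114 mm over their backs; the gripper's body (76 mm by 85 mm) begins 54 mm behind the grasp point. The pads swing forward as they close: fully open they stand 13 mm farther back than shut.
Start: joints at [-0.206, 0.181, 1.607, -0, 1.354, -0.206], TCP at [0.575, 0, 0.222] pointing down, gripper open.
Joint ranges: [-2.99, 2.99], [-0.89, 2.07], [0.3, 2.58], [-1.14, 4.28], [0, 2.63], [-3.12, 3.12]. Speed limits (rad/s): [2.57, 2.57, 3.01, 3.14, 3.14, 3.14].

## Interface

Orientations are given as a unit quaternion [w, x, y, z].
In Python, from workcell import manip gives the robot as it stands. The module is installed in compiled form; this text tells all that it offers. Calls block until the motion is done:
- manip.goto(position, orientation): joint-space move of the TCP to a pose.
- manip.move_straight(position, speed=0.15, rotation=None): straight line of the TCP; rotation=None keeps the orientation; speed is the mean speed in m/s.
- manip.move_joints(angles): joint-space move.
- manip.release() and manip.grab(): open the fingers fully, or close them until they stop; the grip force is fixed at half the most.
- manip.dwell(seconds).
- manip.ik(position, orientation): joint angles nearest the present ones, or None.
- manip.get_image(name): name is "scene" or "side" or "wrist"; returns the picture (400x640x3 uint8, red, green, blue); there is no depth.
- manip.camera_model(name): a dict with "fov_y" (degrees; the focal length in pixels is half the picture's height over the tangent of half this angle, whatever the lens; pixels are square), "cx", "cy" (the principal point, pixels), "k1" (the pictures are not rectified: a ray, as slopes to the right and down, at radius r is drawn at 1 + k1 r^2 times it, then the intrinsics apply), "R" (3x3) and "t" (3): a world point X has camera coordinates R X + t. Camera axes: x right, y down, z forward; pixel columns grow to the right and rows downward; lengths in m; the calibration is good to about 2 mm. A picture is of the moment at which its call begins: read the wrist's pose just before it. camera_model takes no time and is no camera call; for the wrist camera it gives the pose at the moment of the call.
A pose or a line that the arm cannot do raises manip.IKError and nothing moves.
- manip.close_job(): hands the job in; it is judged then, once.
Readings, each from a call of its own:
- manip.read_clock(): time.
- manip.read_qpos(): joint angles.
- manip.read_qd(): joint speeds.
- manip.read_effort(): joint torques, N m.
- manip.read_ee_pos(): TCP position.
- manip.read_ee_rot(): TCP orientation.
- manip.read_ft_force(): force on the tool from outside, world axes, zero at the start.
- manip.read_ft_torque(): the same for the moment, N m.
- manip.read_width(): finger opening in m.
- manip.read_finger_force(): force on a finger pad.
Only numpy, scipy, OpenCV 4.12 (cv2) and the standard library are available. Lean on these libraries where they do the work, as an engineer would, in place of code of your own. Each camera call takes 0.05 s, during which the arm holds its last target. There are 200 camera calls.

## Working session

There is one attempt and no reset: what is moved stays moved. The work goes in short steps, each a Python script; the robot and the scene stay as the last script left them, time stands still between calls to the robot, and variables do not carry over. Pictures are saved under pics/ and viewed, at most 10 in all, crops included, and the job is handed in when it is done.

```bash
mkdir -p pics; python3 - <<'E'
from workcell import manip
import cv2
for n in("scene","side"):
    cv2.imwrite(f"pics/{n}0.png",manip.get_image(n)[:,:,::-1])
    m=manip.camera_model(n);print(n,m)
print(manip.tip_extent,manip.read_clock(),manip.read_ee_rot(),manip.read_ft_force())
E
```

```text
scene {'fov_y': 42.59964412195615, 'cx': 315.441024617576, 'cy': 203.040700359393, 'k1': -0.07122346819251525, 'R': array([[-0.29813144,  0.9542088 ,  0.02456031],
       [ 0.50210986,  0.17865734, -0.84614848],
       [-0.81179021, -0.23993149, -0.53238101]]), 't': array([ 0.10681322, -0.23338762,  1.4257189 ])}
side {'fov_y': 46.49690180877554, 'cx': 319.29305100948363, 'cy': 194.99443068904893, 'k1': -0.03650877311759394, 'R': array([[ 0.94289487, -0.33251975,  0.01949037],
       [-0.20519092, -0.62594136, -0.75239225],
       [ 0.26238511,  0.70542755, -0.65842693]]), 't': array([-0.50484522,  0.21997608,  0.64409088])}
0.011 0.1 [-6.27985363e-04  7.07086799e-01  7.07126351e-01 -4.33169260e-04] [ 0.22453942  0.09000921 -0.66286356]
```

View pics/scene0.png

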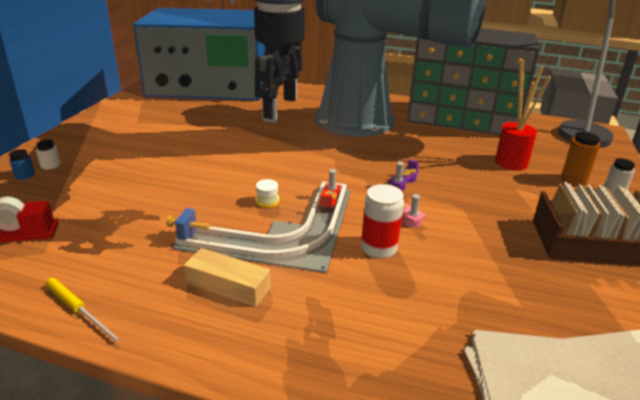

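View pics/side0.png

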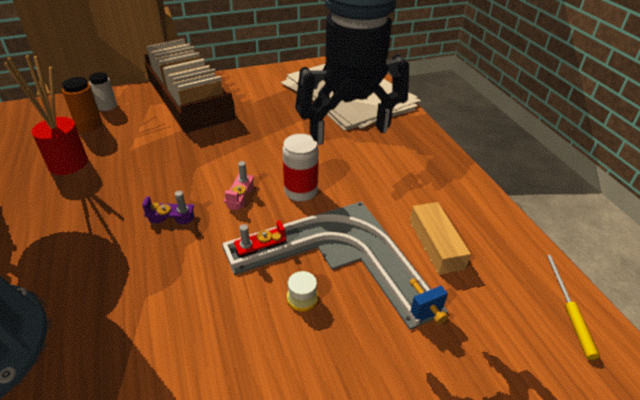

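The side view shows the carrier at the left end of the entry leg, with its post at about (244,238). The bend's corner is near (360,210), the stop near (430,303), the can near (300,168), the jar near (302,290) and the block near (440,238). The scene view agrees, with the post at (332,180) and the stop at (186,224).

```bash
cat > h.py <<'E'
import numpy as np, cv2
from workcell import manip
def K(m): 
    f=200/np.tan(np.radians(m["fov_y"]/2)); return np.array([[f,0,m["cx"]],[0,f,m["cy"]],[0,0,1]])
def rays(m,px):
    n=cv2.undistortPoints(np.array(px,float).reshape(-1,1,2),K(m),np.array([m["k1"],0,0,0.])).reshape(-1,2)
    R=np.array(m["R"]);return -R.T@np.array(m["t"]),np.c_[n,np.ones(len(n))]@R
def plane(m,px,z):
    c,d=rays(m,px);return c+d*((z-c[2])/d[:,2])[:,None]
def proj(m,X):
    rv=cv2.Rodrigues(np.array(m["R"]))[0]
    return cv2.projectPoints(np.array(X,float).reshape(-1,1,3),rv,np.array(m["t"],float),K(m),np.array([m["k1"],0,0,0.]))[0].reshape(-1,2)
E
python3 - <<'E'
from h import *
s=manip.camera_model("side");c=manip.camera_model("scene")
np.set_printoptions(precision=3,suppress=True)
print("side post top,stop top c,jar top,can top,block top",*[plane(s,[p],z) for p,z in [((243,226),.065),((428,293),.053),((302,281),.042),((301,146),.115),((437,230),.04),((360,205),.005)]])
print("scene",*[plane(c,[p],z) for p,z in [((332,171),.065),((184,213),.053),((267,183),.042),((384,193),.115),((228,268),.04),((324,268),.005)]])
print(np.array(manip.camera_model("wrist")["R"]),manip.camera_model("wrist")["t"],manip.camera_model("wrist")["fov_y"])
E
```

```text
side post top,stop top c,jar top,can top,block top [[0.423 0.055 0.065]] [[ 0.648 -0.152  0.053]] [[ 0.484 -0.064  0.042]] [[0.558 0.171 0.115]] [[ 0.735 -0.032  0.04 ]] [[0.653 0.101 0.005]]
scene [[0.427 0.055 0.065]] [[ 0.646 -0.157  0.053]] [[ 0.479 -0.066  0.042]] [[0.56  0.182 0.115]] [[ 0.745 -0.025  0.04 ]] [[0.654 0.107 0.005]]
[[ 1.    -0.    -0.001]
 [-0.    -0.951  0.31 ]
 [-0.001 -0.31  -0.951]] [-0.575 -0.041  0.381] 65.62235205564741
```

```bash
python3 - <<'E'
from h import *
m=manip.camera_model("wrist");im=manip.get_image("wrist")
cv2.imwrite("pics/w0.png",im[:,:,::-1]);np.save("w0.npy",im)
import pickle;pickle.dump(m,open("w0.pkl","wb"))
E
```

```text
(no output)
```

View pics/w0.png

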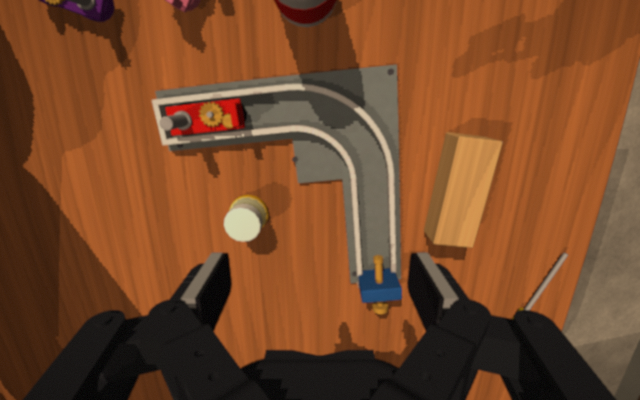

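The wrist view shows the whole track. The entry leg's rails run from (155,100)/(165,143) to about (290,88)/(290,128). The exit leg's rails are at about x=350 and x=392 for y between 180 and 265. The stop is at (380,285) with the screw tip near (379,260), and the post's top is near (166,123).

```bash
cat > loc.py <<'E'
from h import *
import pickle
np.set_printoptions(precision=4,suppress=True)
im=np.load("w0.npy");m=pickle.load(open("w0.pkl","rb"))
hsv=cv2.cvtColor(im,cv2.COLOR_RGB2HSV)
wm=((hsv[...,2]>150)&(hsv[...,1]<70)).astype(np.uint8)
def rail(poly):
    k=np.zeros_like(wm);cv2.fillPoly(k,[np.array(poly)],1)
    y,x=np.nonzero(wm&k);P=plane(m,np.c_[x,y],.017)[:,:2]
    vx,vy,x0,y0=cv2.fitLine(P.astype(np.float32),cv2.DIST_HUBER,0,1e-4,1e-4).ravel()
    d=np.array([vx,vy]);n=np.array([-vy,vx]);r=(P-[x0,y0])@n
    return d,np.array([x0,y0]),len(P),r.std()
e1=rail([(180,85),(285,78),(285,97),(180,106)]);e2=rail([(180,132),(285,122),(285,138),(180,150)])
x1=rail([(340,185),(356,185),(366,262),(345,262)]);x2=rail([(382,185),(402,185),(402,262),(386,262)])
for q in(e1,e2,x1,x2):print(q)
def mid(a,b,ref):
    da=a[0]*np.sign(a[0]@ref);db=b[0]*np.sign(b[0]@ref);d=da+db;d/=np.linalg.norm(d)
    n=np.array([-d[1],d[0]]);print("gap",(a[1]-b[1])@n);return d,(a[1]+b[1])/2
de,pe=mid(e1,e2,np.array([1,0]));dx,px=mid(x1,x2,np.array([0,-1]))
print("angle e,x",np.arctan2(de[1],de[0]),np.arctan2(dx[1],dx[0])+np.pi/2)
s=np.linalg.solve(np.c_[de,-dx],px-pe);C=pe+s[0]*de
yaw=(np.arctan2(de[1],de[0])+np.arctan2(dx[1],dx[0])+np.pi/2)/2
R=np.array([[np.cos(yaw),-np.sin(yaw)],[np.sin(yaw),np.cos(yaw)]])
o=C-R@[.09,.09];print("yaw",yaw,"origin",o)
G=lambda p:R.T@(np.asarray(p)-o);W=lambda p:R@np.asarray(p)+o
# post from top ellipse and checks
for n,p,z in[("posttop",(167,123),.065),("screw tip top",(379,258),.041),("stop top",(380,277),.053),("jar",(242,222),.042)]:
    print(n,G(plane(m,[p],z)[0,:2])*1e3)
np.savez("g.npz",o=o,yaw=yaw)
# overlay
v=im[:,:,::-1].copy()
t=np.linspace(0,np.pi/2,12)
for rr in(.0675,.09,.1125):
    L=[(-.13,rr)]+[(rr*np.sin(a),rr*np.cos(a)) for a in t]+[(rr,-.13)]
    L=np.array([[*W(p),.017 if rr!=.09 else .005] for p in L])
    cv2.polylines(v,[np.int32(proj(m,L)*16)],False,(0,255,0),1,shift=4)
cv2.imwrite("pics/ov.png",cv2.resize(v[50:330,130:430],None,fx=2,fy=2))
E
python3 loc.py
```

```text
(array([0.9952, 0.0974], dtype=float32), array([0.4797, 0.0805], dtype=float32), 643, np.float64(0.0018300312816563473))
(array([0.9924, 0.1228], dtype=float32), array([0.5045, 0.0374], dtype=float32), 316, np.float64(0.0017725500467737389))
(array([ 0.0975, -0.9952], dtype=float32), array([ 0.6203, -0.0755], dtype=float32), 420, np.float64(0.0019341335744015595))
(array([ 0.101 , -0.9949], dtype=float32), array([ 0.6658, -0.0756], dtype=float32), 421, np.float64(0.0019493372893362674))
gap 0.04554776589082967
gap -0.04525414258786374
angle e,x 0.11033095586949727 0.0994070949155117
yaw 0.10486902539250453 origin [ 0.548  -0.0249]
posttop [-114.7304   89.6804]
screw tip top [ 89.6002 -95.8733]
stop top [  87.842  -114.7139]
jar [-66.851  -31.3618]
```

View pics/ov.png

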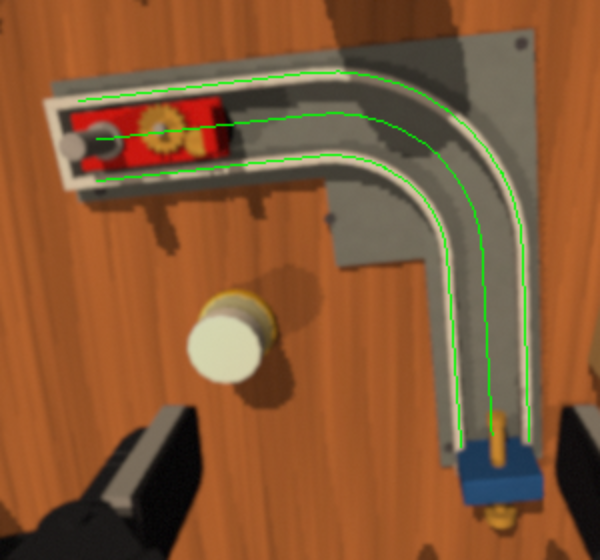

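The guide fit looks sound: both legs are square to within 0.6°, the rail spacing is 45.4 mm against the expected 45, and the overlay lies on the rails. The post is at about (-115, 90) in the guide's frame, and the screw tip is near y = -96. Next I check that the push path is reachable and make the approach.

```bash
cat > p.py <<'E'
from h import *
from scipy.spatial.transform import Rotation as Ro
g=np.load("g.npz");o,yaw=g["o"],float(g["yaw"])
R2=np.array([[np.cos(yaw),-np.sin(yaw)],[np.sin(yaw),np.cos(yaw)]])
TH=.1;OFF=.0191;Z=.043;A=.09*np.pi/2
def path(s):  # s=0 at bend start; guide point and tangent
    if s<0:return np.array([s,.09]),np.array([1.,0])
    if s<A:
        a=s/.09;return .09*np.array([np.sin(a),np.cos(a)]),np.array([np.cos(a),-np.sin(a)])
    return np.array([.09,-(s-A)]),np.array([0,-1.])
def pose(s,gap=0,z=Z,sgn=1):
    p,t=path(s);q=R2@(p-(OFF+gap)*t)+o;t=np.r_[R2@t,0];k=np.array([0,0,1.])
    zz=-k*np.cos(TH)+t*np.sin(TH);x=sgn*(t*np.cos(TH)+k*np.sin(TH));y=np.cross(zz,x)
    return np.r_[q,z],Ro.from_matrix(np.c_[x,y,zz]).as_quat()[[3,0,1,2]],t
E
python3 - <<'E'
from p import *
np.set_printoptions(precision=2,suppress=True)
for sg in(1,-1):
    for s in np.linspace(-.115,A+.045,6):
        P,q,_=pose(s,sgn=sg);print(sg,s,P,manip.ik(P,q))
E
```

```text
1 -0.115 [0.41 0.05 0.04] [-0.19  0.    2.22  0.04  0.82  1.25]
1 -0.05472566611769186 [0.47 0.06 0.04] [-0.15  0.14  2.08  0.03  0.83  1.29]
1 0.00554866776461628 [0.53 0.06 0.04] [-0.11  0.26  1.93  0.02  0.85  1.4 ]
1 0.06582300164692444 [0.59 0.06 0.04] [-0.07  0.39  1.76 -0.07  0.92  2.16]
1 0.12609733552923258 [0.63 0.02 0.04] [-0.11  0.49  1.6  -0.11  1.02  2.81]
1 0.1863716694115407 [ 0.64 -0.04  0.04] [-0.2   0.52  1.56 -0.11  1.04  2.89]
-1 -0.115 [0.41 0.05 0.04] [-0.19  0.    2.22  0.04  0.82 -1.89]
-1 -0.05472566611769186 [0.47 0.06 0.04] [-0.15  0.14  2.08  0.03  0.83 -1.85]
-1 0.00554866776461628 [0.53 0.06 0.04] [-0.11  0.26  1.93  0.02  0.85 -1.74]
-1 0.06582300164692444 [0.59 0.06 0.04] [-0.07  0.39  1.76 -0.07  0.92 -0.98]
-1 0.12609733552923258 [0.63 0.02 0.04] [-0.11  0.49  1.6  -0.11  1.02 -0.33]
-1 0.1863716694115407 [ 0.64 -0.04  0.04] [-0.2   0.52  1.56 -0.11  1.04 -0.25]
```

```bash
sed -i 's/sgn=1/sgn=-1/' p.py; python3 - <<'E'
from p import *
np.set_printoptions(precision=3,suppress=True)
manip.grab()
P,q,_=pose(-.115,.012,.14);manip.goto(P,q)
P,q,_=pose(-.115,.012);manip.move_straight(P,.1)
print(manip.read_clock(),manip.tip_extent,manip.read_width(),manip.read_ee_pos()-P,[manip.read_ft_force() for _ in range(3)])
a=manip.get_image("side");b=manip.get_image("scene")
a=cv2.resize(a[170:290,170:350],None,fx=4,fy=4);b=cv2.resize(b[130:250,250:430],None,fx=4,fy=4)
cv2.imwrite("pics/ap.png",cv2.resize(np.hstack([a,b]),(800,267))[:,:,::-1])
E
```

```text
3.525 0.011 4.880804825068976e-06 [ 0.001 -0.     0.   ] [array([-0.135,  0.235, -0.642]), array([-0.135,  0.235, -0.642]), array([-0.135,  0.235, -0.642])]
```

View pics/ap.png

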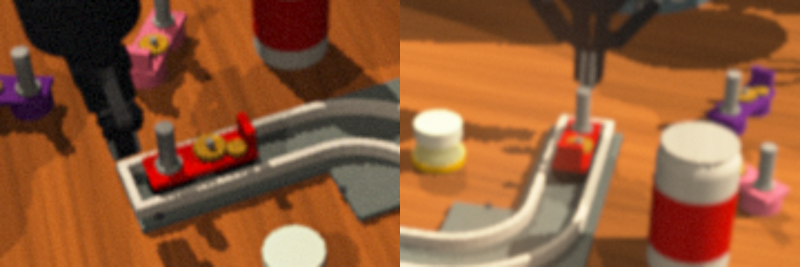

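The closed fingertips stand behind the post and in line with it (post at (165,145) in the left crop and (583,105) in the right), clear of the pink look-alike. I push down the entry leg with a force guard.

```bash
cat >> p.py <<'E'
def push(s0,s1,ds,v,lim,base):
    """step the pusher along the path; stop when the push exceeds lim; returns s, log"""
    s=s0;log=[]
    while s<s1-1e-6:
        s=min(s+ds,s1);P,q,t=pose(s);manip.move_straight(P,v,q)
        f=manip.read_ft_force()-base;n=np.cross(t,[0,0,1])
        log.append((s*1e3,-f@t,f@n,f[2]))
        if -f@t>lim or abs(f[2])>6:break
    print(np.array(log).round(2));print("t",manip.read_clock(),"s",s);return s
E
python3 - <<'E'
from p import *
np.set_printoptions(suppress=True)
base=manip.read_ft_force();np.save("base.npy",base)
push(-.127,-.05,.007,.05,10,base)
E
```

```text
[[-120.     -0.29    0.72   -1.3 ]
 [-113.     -0.3     0.36   -0.93]
 [-106.      0.07    0.47   -0.87]
 [ -99.     -0.35    0.37   -0.37]
 [ -92.      0.05   -0.12   -0.13]
 [ -85.      0.58    0.87   -1.04]
 [ -78.     -0.05    0.84   -0.91]
 [ -71.     -0.18    0.64   -1.36]
 [ -64.     -0.54    0.03   -0.34]
 [ -57.     -0.58    0.97   -1.74]
 [ -50.      0.16    0.75   -0.37]]
t 6.8333 s -0.05
```

```bash
python3 - <<'E'
from p import *
a=manip.get_image("side");b=manip.get_image("scene")
a=cv2.resize(a[170:290,190:370],None,fx=4,fy=4);b=cv2.resize(b[130:250,250:430],None,fx=4,fy=4)
cv2.imwrite("pics/ap2.png",cv2.resize(np.hstack([a,b]),(800,267))[:,:,::-1])
E
```

```text
(no output)
```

View pics/ap2.png

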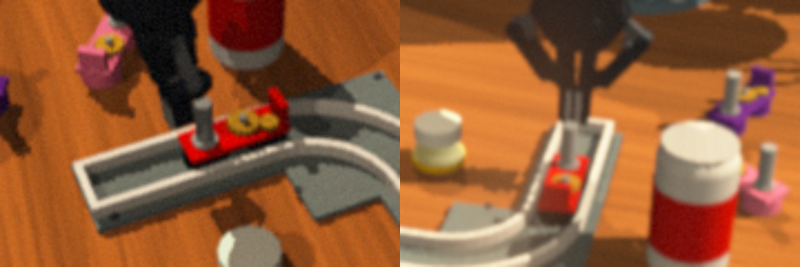

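The carrier moves with the fingers (post at (203,125) in the left crop). The force readings come at the end of each step, when the load has relaxed. I continue through the bend in smaller steps.

```bash
python3 - <<'E'
from p import *
np.set_printoptions(suppress=True)
base=np.load("base.npy")
push(-.05,A+.004,.005,.04,10,base)
E
```

```text
[[-45.    -0.24   0.61  -0.84]
 [-40.    -0.33   0.44  -1.65]
 [-35.     0.04   1.03  -1.12]
 [-30.    -0.5    0.77  -0.84]
 [-25.     0.87  -0.04  -0.95]
 [-20.    -0.61  -0.08  -0.31]
 [-15.     1.15   0.21  -0.51]
 [-10.     0.01   0.65  -0.91]
 [ -5.     0.24   0.18  -1.65]
 [ -0.     0.23   1.39  -0.97]
 [  5.     0.76  -0.23  -1.42]
 [ 10.     0.23   0.76  -0.26]
 [ 15.     0.41   0.65  -0.55]
 [ 20.     0.67   0.47  -1.46]
 [ 25.    -0.25   0.02  -0.8 ]
 [ 30.     0.25   0.83  -1.08]
 [ 35.    -0.11  -0.48  -1.33]
 [ 40.    -0.12   0.24  -1.04]
 [ 45.    -0.11   0.31  -0.95]
 [ 50.     0.09  -0.41  -0.22]
 [ 55.     0.36   0.43  -0.36]
 [ 60.    -0.79  -0.75  -0.56]
 [ 65.    -1.45   1.04  -1.88]
 [ 70.    -0.59   0.52  -0.2 ]
 [ 75.    -0.81  -0.25  -0.05]
 [ 80.    -0.38   0.12  -1.43]
 [ 85.    -0.83   1.16  -0.92]
 [ 90.    -0.1    0.21  -0.23]
 [ 95.    -0.98   1.08  -0.26]
 [100.     0.03   0.1   -0.16]
 [105.    -0.37   0.04  -0.24]
 [110.    -0.34   0.33  -0.37]
 [115.     0.03  -0.21  -1.13]
 [120.    -0.83   0.15  -0.98]
 [125.    -0.13   0.23  -0.56]
 [130.    -0.42  -0.46   0.02]
 [135.    -0.41   0.08  -0.4 ]
 [140.    -0.32   0.41  -0.18]
 [145.    -0.08   0.26  -0.46]
 [145.37   0.12   0.39  -0.99]]
t 17.9083 s 0.1453716694115407
```

```bash
python3 - <<'E'
from p import *
a=manip.get_image("side");b=manip.get_image("scene")
a=cv2.resize(a[190:340,300:480],None,fx=4,fy=4);b=cv2.resize(b[140:290,160:340],None,fx=4,fy=4)
cv2.imwrite("pics/ap3.png",cv2.resize(np.hstack([a,b]),(800,333))[:,:,::-1])
E
```

```text
(no output)
```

View pics/ap3.png

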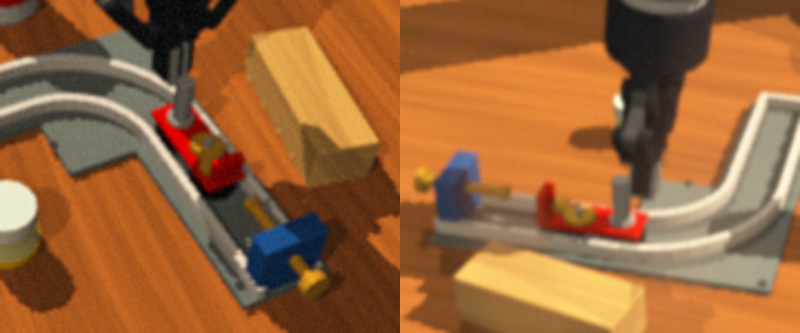

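The carrier is through the bend and in line on the exit leg, with its bumper still about 20 mm short of the screw. The can, jar and block are untouched. Now I feel for the screw in fine steps.

```bash
python3 - <<'E'
from p import *
np.set_printoptions(suppress=True)
base=np.load("base.npy")
s=push(A+.004,A+.014,.002,.02,10,base)
s=push(s,A+.050,.0005,.01,4.5,base)
np.save("s.npy",s)
t=pose(s)[2]
for _ in range(4): manip.dwell(.05);print((-(manip.read_ft_force()-base)@t).round(2))
E
```

```text
[[147.37  -0.01  -0.24  -1.29]
 [149.37   1.21   0.72  -1.09]
 [151.37   1.43   0.76  -0.68]
 [153.37   1.18   0.62  -1.55]
 [155.37   1.46   0.29  -1.44]]
t 19.2583 s 0.1553716694115407
[[155.87   0.5    1.24  -0.47]
 [156.37   0.71   0.46  -0.56]
 [156.87   2.41   1.03  -0.73]
 [157.37   1.81   0.67  -1.63]
 [157.87   1.2    0.94  -0.8 ]
 [158.37   2.43   0.54  -1.59]
 [158.87   2.09   0.98  -0.27]
 [159.37   1.69   2.47  -0.17]
 [159.87   2.41   1.42  -1.09]
 [160.37   1.27   1.64  -1.15]
 [160.87   1.05   0.52  -0.38]
 [161.37   0.93   1.72  -1.18]
 [161.87   1.52   1.55  -1.35]
 [162.37   2.1    1.38  -1.33]
 [162.87   1.49   0.66  -1.55]
 [163.37   2.79   2.28  -0.94]
 [163.87   2.13   1.29  -0.49]
 [164.37   1.24   2.27  -0.21]
 [164.87   1.68   1.72  -0.23]
 [165.37   2.42   1.31  -0.49]
 [165.87   1.58   0.44  -0.1 ]
 [166.37   2.38   2.    -1.65]
 [166.87   2.54   1.26  -1.1 ]
 [167.37   1.6    1.12  -0.94]
 [167.87   0.74   1.66  -0.03]
 [168.37   1.85   0.7   -1.68]
 [168.87   1.69   2.59  -1.  ]
 [169.37   2.53   1.39  -0.18]
 [169.87   1.76   1.62  -1.18]
 [170.37   1.27   1.07  -0.12]
 [170.87   2.16   1.94  -1.24]
 [171.37   1.11   1.76  -0.64]
 [171.87   3.08   1.22  -1.27]
 [172.37   0.97   2.09  -0.31]
 [172.87   1.33   1.6   -0.61]
 [173.37   1.76   1.18  -1.3 ]
 [173.87   2.61   1.86  -0.42]
 [174.37   4.63   1.15  -0.72]]
t 28.7583 s 0.17437166941154073
4.16
3.58
4.5
4.8
```

Sliding friction is about 2 N, and the force rises at y ≈ -32.5 mm, near where the picture put the screw. I press up to about 10 N in total, hold, and check.

```bash
python3 - <<'E'
from p import *
base=np.load("base.npy");s=float(np.load("s.npy"))
def rd(n=4):
    v=[]
    for _ in range(n): manip.dwell(.03);v.append(-(manip.read_ft_force()-base)@t)
    return np.mean(v)
for i in range(14):
    s+=.0002;P,q,t=pose(s);manip.move_straight(P,.01,q);f=rd();print(round(s*1e3,2),f.round(2))
    if f>9.3:break
for _ in range(5):print("hold",rd(6).round(2))
np.save("s.npy",s);print(manip.read_clock())
E
```

```text
174.57 5.36
174.77 5.6
174.97 5.74
175.17 6.87
175.37 7.51
175.57 8.1
175.77 8.97
175.97 9.01
176.17 9.92
hold 9.94
hold 9.73
hold 10.31
hold 9.69
hold 9.73
33.4083
```

Held about 10 N at the wrist for 0.9 s, so about 8 N at the stop. I back off, lift and look.

```bash
python3 - <<'E'
from p import *
s=float(np.load("s.npy"))
P,q,_=pose(s,.004);manip.move_straight(P,.01)
P,q,_=pose(s,.025);manip.move_straight(P,.05)
P,q,_=pose(s,.025,.15);manip.move_straight(P,.1)
manip.goto([.575,0,.222],[0,.70711,.70711,0]);manip.dwell(.3)
m=manip.camera_model("wrist");im=manip.get_image("wrist");sd=manip.get_image("side")
hsv=cv2.cvtColor(im,cv2.COLOR_RGB2HSV)
a=cv2.resize(im[100:300,250:450],(400,400));b=cv2.resize(sd[200:330,340:470],(400,400))
cv2.imwrite("pics/end.png",np.hstack([a,b])[:,:,::-1])
# where post top and the screw-tip should be if home
c=np.array([.09,-(s-A)]);print(manip.read_clock(),"carrier y",c[1])
for p,z in((c,.065),(c-[0,.067],.041)):print(proj(m,[[*(R2@p+o),z]]))
E
```

```text
36.6083 carrier y -0.03480000000000008
[[380.95739595 219.74030478]]
[[379.52243081 262.67029682]]
```

View pics/end.png

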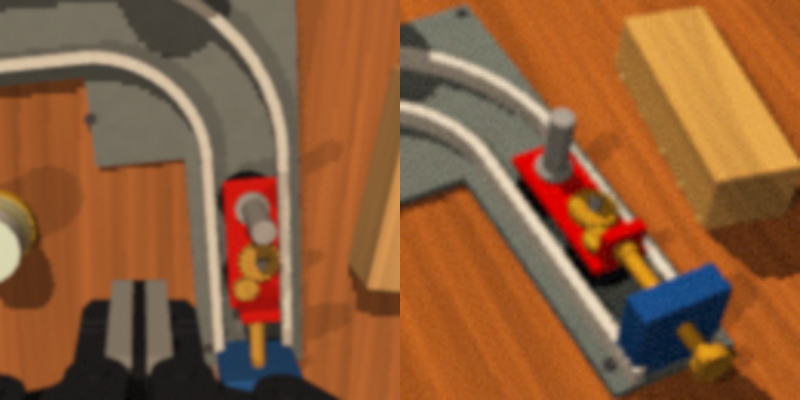

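The bumper touches the screw end ((258,322) in the left crop, (625,240) in the right). The carrier is flat and in line, the arm is clear, and the block and jar have not moved. I hand the job in.

```bash
python3 -c "
from workcell import manip
print(manip.close_job())"
```

```text
the job is handed in; nothing more can be done
None
```

The carrier is home against the brass stop screw: pressed there with about 8 N for about 0.9 s and then let go, with the can, jar and block left alone; I handed the job in at about 37 s, and the judge returned no verdict.

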